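Cancel the timer, bring the dropper bottle to the carousel's gate and hold it there

ROBOT

A 6-joint arm with a two-finger parallel gripper is mounted at the origin on a cart in front of the work surface, level with it; the furniture and walls round the work are solid. World frame = base frame: x ahead of the robot, y to its left, z up, the work surface at z = 0. Lengths are in m, angles in rad, forces in N, time in s.
With the tool pointing down it reaches from about 0.325 to 0.875 m from the base axis. Payload 4.4 kg.
Tool frame: the origin (TCP) lies at the very end of the fingers, on their centre line; the grasp point (between the pads) lies 19 mm behind it (pinch_z is the distance from the TCP to the grasp point, in m); z points along the fingers, y is the line along which they close (so a half turn about z gives the same grasp; the last joint's range is limited). The gripper opens to 85 mm and grips with 20 to 120 N. Pads are 22 mm wide; open, the fingers measure 114 mm over their backs; the gripper's body (76 mm by 85 mm) begins 54 mm behind the grasp point. The pads swing forward as they close: fully open they stand 13 mm farther back than shut.
Start: joints at [1.123, 0.207, 1.542, -0, 1.393, -0.15], TCP at [0.169, 0.55, 0.231] pointing down, gripper open.
Joint ranges: [-2.73, 2.73], [-0.86, 2.22], [0.23, 2.46], [-1.11, 4.25], [0.08, 2.63], [-2.82, 2.82]. Speed limits (rad/s): [2.79, 2.79, 3.14, 3.14, 3.14, 3.14].

INTERFACE

Orientations are given as a rotation vector (axis times angle).
In Python, from cell import state, snapshot, sign_off, pinch_z gives the robot as it stands.
- The arm moves only by the shell command python3 -m jog 'ROWS'. ROWS is JSON, a list of rows, each an object with "translation": the shift along the tool's x, y, z in m, a list of three; "delta_rot": the turn, a rotation vector about the tool's x, y, z in degrees, a list of three; "hand": the finger opening in m, from 0 to 0.0854. In form: [{"translation": [tx, ty, tz], "delta_rot": [rx, ry, rz], "hand": hand}, ...]. A call has 1 to 10 rows; each row shifts and turns the commanded pose from where the row before left it, along the tool's axes as they then stand; what a row does not reach is not made up. A row lasts 1/8 s, in which the tool goes at most 62.5 mm and 10.7 degrees, less where a joint would pass 70% of its speed; a pose out of reach is approached as far as the arm can. A call is refused whole if a number of a shift passes 0.0625 or a number of a turn 10.7, either way. A call with a gripper value outside its range is refused whole. The fingers move at their own pace and stop on an object; the grip force is fixed at half the most. Time passes only in rows, so rows that do not move let the fingers close. It gives the time, the measured TCP pose, the force, the opening and the grip force at its end, in the units of the state.
- state(): the state, without advancing time (a new reading comes with each control period).
- snapshot(name): name is "side" or "top" or "wrist"; returns a dict with "pixels" (400x640x3 uint8, red, green, blue), "fx", "fy", "cx", "cy" (pixels), "R" (3x3) and "t" (3): a world point X has camera coordinates R X + t. Camera axes: x right, y down, z forward; pixel columns grow to the right and rows downward; lengths in m; the calibration is good to about 2 mm. A picture is of the moment at which its call begins. There is no depth.
- sign_off(): hands the job in; it is judged then, once.
The state is a dict: "time_s": time; "qpos": joint angles; "qd": joint speeds; "joint_torque": joint torques, N m; "position": TCP position; "eef_rot": TCP orientation; "contact_force": force on the tool from outside, world axes, zero at the start; "torque": the same for the moment, N m; "grip_width": finger opening in m; "gripper_force": force on a finger pad.
Only numpy, scipy, OpenCV 4.12 (cv2) and the standard library are available. Lean on these libraries where they do the work, as an engineer would, in place of code of your own. Each camera call takes 0.05 s, during which the arm holds its last target. There are 200 camera calls.

TASK

The cream is ready for its vanilla early: first wind the kitchen timer back clockwise to its zero stop so that it will not ring, and let it go. Then turn the spice carousel by the wooden knob on top of its post until the slim little dropper bottle stands in the middle of the gate, the gap in the wire gallery in front of the ledge, and finish with the gripper still closed on the knob, holding the turntable still so that I can slide the bottle out. Let the jars ride on the turntable without touching or upsetting them, and leave the things around alone.

Things in the scene. Friction and masses are not known exactly. Their poses are not given: they have to be found in the camera images.
- carousel: Fixed foot of the spice carousel: round wooden disc, 238 mm across, 10 mm thick. Origin: centre of its underside, on the turning axis, z up; its -x axis points to the gate. Round the turntable stands a fixed steel wire gallery, radius 112 mm, top 63 mm above the worktop, open only at the gate, in front of a fixed wooden ledge (70 mm wide, 22 mm high, out to 185 mm from the axis).
- gate (a point): Middle of the gate, the 77 mm gap in the wire gallery: the fixed point 75 mm from the turning axis toward the gate, at the height of the turntable's top (22 mm). The dropper bottle's origin must come here. x axis points to the turning axis, y runs along the gate.
- turntable: The wooden turntable (radius 105 mm, top 22 mm above the worktop) with its post and knob; origin on the axis at its underside, 12 mm above the worktop. Turns without end or notches against light friction (0.05 N m), stays where left. The steel post is 13 mm thick. Six loose jars ride on it by friction, 75 mm from the axis: turn steadily, 1 rad/s or less.
- knob_grip (a point): Grip point in the knob, on the turning axis, 192 mm above the worktop. Plain round wooden knob fixed to the turntable's post: its cylindrical part is 42 mm in diameter, from 181 to 203 mm above the worktop, tapered below and rounded above, top at 212 mm. Being round it may be gripped from above at any yaw.
- dropper_bottle: The small dark brown bottle with a black dropper teat, 33 mm diameter, 102 mm high in all (slim teat above 77 mm): the jar wanted at the gate. Loose on the turntable, about 60 or 120 degrees away from the gate to either side at the start. Origin: centre of its underside.
- salt_shaker: Glass salt shaker, 44 mm diameter, 90 mm high, with rounded metal top. Loose on the turntable. Origin: centre of its underside.
- spice_a: Glass spice jar with wide ribbed cap, 41 mm diameter, 105 mm high. Loose on the turntable. Origin: centre of its underside.
- spice_b: Second glass spice jar, the same shape and size as the first. Loose on the turntable. Origin: centre of its underside.
- tin_mace: Squat round spice tin with press lid, 50 mm diameter, 62 mm high. Loose on the turntable. Origin: centre of its underside.
- tin_cumin: Round spice tin with press lid, 50 mm diameter, 68 mm high. Loose on the turntable. Origin: centre of its underside.
- egg_timer_ring (a joint): Angle of the wind-up kitchen timer's turning top, rad: 0 is the zero stop; the value grows counterclockwise seen from above, so turning clockwise brings it back to 0, where it stops hard. Light friction (0.03 N m); it stays where left and does not run. One minute is 0.105 rad.
- timer_top (a point): On the timer's axis, 40 mm above the worktop, in the middle of its turning top. The timer is round: fixed lower half (63 mm across, up to 28 mm above the worktop) held fast by a rubber suction foot (70 mm across); turning top 62 mm across, 28 to 53 mm up, narrowing above, with a ridge (look only) to 60 mm. Grip it across, fingertips above 28 mm: gripping the lower half too jams it.
- cream_bowl: White bowl, 124 mm across, 60 mm high, on the chopping board, to be left alone. Origin: centre of its underside.
- cup: Flowered tea cup, 90 mm across, 64 mm high, at the right, to be left alone. Origin: centre of its underside.
- dessert_spoon: Steel spoon, 191 x 40 x 16 mm, lying at the front edge, to be left alone. Origin: centre of its underside.
- teaspoon: Small spoon, 132 x 26 x 11 mm, lying at the right, beside the cup, to be left alone. Origin: centre of its underside.
- lemon: Lemon, 78 x 55 x 56 mm, on the chopping board, to be left alone. Origin: centre of its underside.
There are look-alikes about, which are no part of the job. Leave any blue or purple look-alike of the spice_a alone.

How it is judged:
By the outcome, as a careful person would: the job done as asked, in the order asked, and still so for the second after the job is handed in, while the arm keeps its last pose, push and grip.
It also fails if it takes over 51 s, if anything falls off the work surface, if the arm or the gripper's body presses on something with over 40 N, if the wrist force passes 120 N, or if a joint passes its speed limit or range.

## Working session

There is one attempt and no reset: what is moved stays moved. The work goes in short steps, Python scripts to look and compute and a shell command to move; the robot and the scene stay as the last step left them, time stands still between calls to the robot, and variables do not carry over. Pictures are saved under pics/ and viewed, at most 10 in all, crops included, and the job is handed in when it is done.

```bash
mkdir -p pics; python3 - <<'E'
from cell import state, snapshot, pinch_z
import cv2,numpy as np,pickle
print(pinch_z); s=state(); print(s)
for n in("side","top","wrist"):
    p=snapshot(n); pickle.dump(p,open(f"pics/{n}0.pkl","wb"))
    cv2.imwrite(f"pics/{n}0.png",p["pixels"][:,:,::-1])
    print(n,p["fx"],p["cx"],p["cy"],np.round(-np.array(p["R"]).T@p["t"],3),np.round(p["R"],2).tolist())
E
```

```text
0.0187
{'time_s': 0.0, 'qpos': array([ 1.12249509e+00,  2.07461900e-01,  1.54295310e+00,  3.50377216e-05,
        1.39348990e+00, -1.50507334e-01]), 'qd': array([-0.00087514,  0.00173462, -0.00183855,  0.00030583, -0.00037228,
        0.0007064 ]), 'joint_torque': array([ 4.91292922e-04, -3.83019233e+01, -2.91602933e+01,  1.80363926e-06,
        1.03586030e-02,  8.05354823e-07]), 'position': array([0.16838651, 0.54900528, 0.23010237]), 'eef_rot': array([-0.46595035, -3.10612155,  0.00345373]), 'contact_force': array([-0.56049216, -0.1573046 , -0.29652306]), 'torque': array([ 0.00279801, -0.00830131,  0.01855905]), 'gripper_force': 0.0, 'grip_width': 0.08561706491192049}
side 515.1220176709951 324.94856505138165 191.08114360727774 [0.272 1.157 1.313] [[-0.97, -0.22, 0.01], [-0.16, 0.67, -0.73], [0.16, -0.71, -0.69]]
top 388.687988853786 312.00112945971773 199.50251272833535 [ 0.171 -0.085  1.11 ] [[0.03, -1.0, -0.0], [-0.94, -0.03, -0.35], [0.35, 0.01, -0.94]]
wrist 303.66466471387355 313.3614272715353 197.27077519635435 [0.09  0.572 0.373] [[0.29, 0.96, -0.0], [0.91, -0.28, 0.32], [0.3, -0.1, -0.95]]
```

View pics/top0.png

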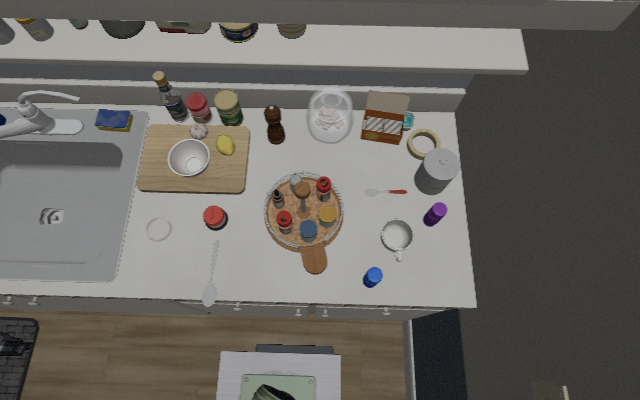

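View pics/side0.png

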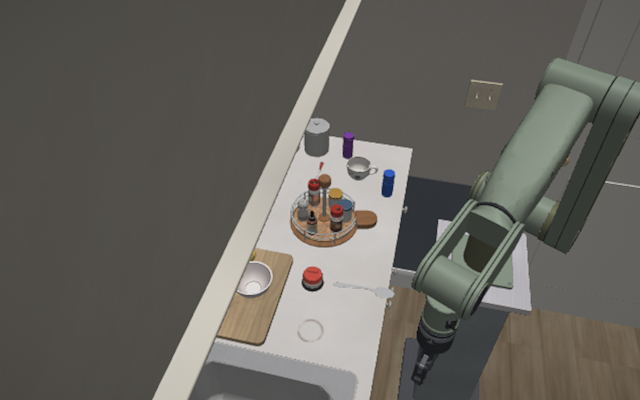

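The top view shows the carousel around (304,210) with its ledge at (315,258), and the red-topped timer at (215,217). It also shows the bowl (188,158), lemon (225,145), cup (397,236) and spoon (210,275). Dropper candidates are the dark slim bottle at (278,198) in the top view, or (312,220) in the side view. The blue (373,277) and purple (435,214) look-alikes stand off the carousel. I'll enlarge to confirm.

```bash
python3 - <<'E'
import cv2,numpy as np
a=cv2.imread("pics/top0.png")[165:280,190:360]; b=cv2.imread("pics/side0.png")[165:300,280:390]
a=cv2.resize(a,None,fx=4.6,fy=4.6,interpolation=3); b=cv2.resize(b,None,fx=4.4,fy=4.4,interpolation=3)
cv2.imwrite("pics/ca.png",a);cv2.imwrite("pics/cb.png",b);print(a.shape,b.shape)
E
```

```text
(529, 782, 3) (594, 484, 3)
```

View pics/ca.png

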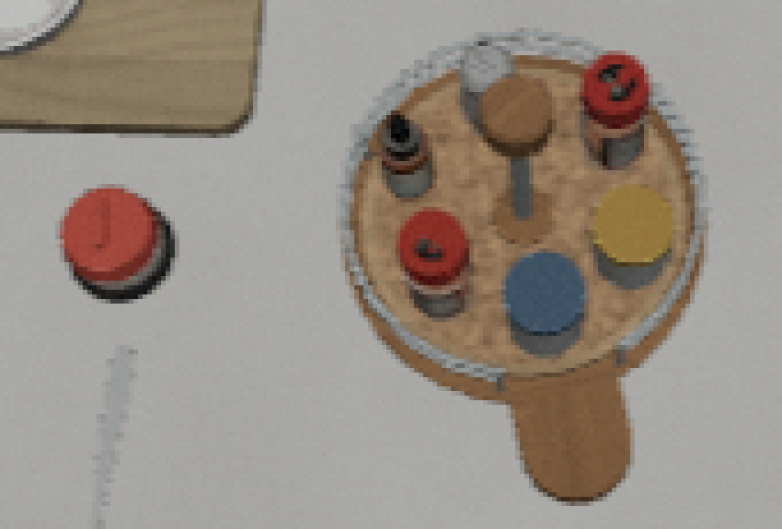

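View pics/cb.png

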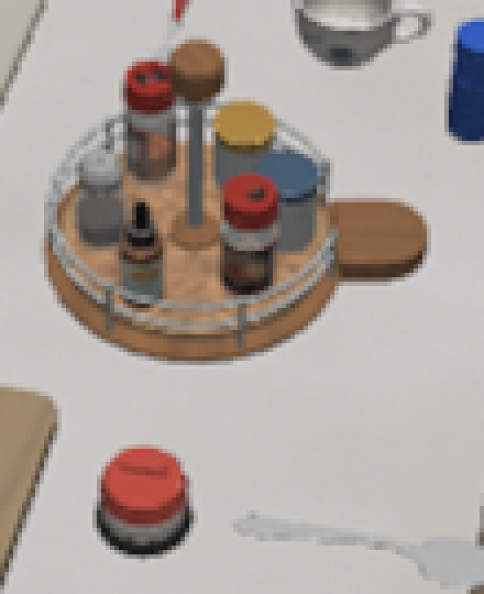

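The crops settle it. The slim dark bottle with the black teat, at ca (405,150) and cb (140,255), is the dropper bottle. It is the only one with a teat: the red caps are spice jars and the grey dome is the salt shaker. It stands two places from the gate, and the blue tin is nearly at the gate.

```bash
cat > h.py <<'E'
import numpy as np,pickle,cv2
P={n:pickle.load(open(f"pics/{n}0.pkl","rb")) for n in("top","side","wrist")}
def K(p): return np.array([[p["fx"],0,p["cx"]],[0,p["fy"],p["cy"]],[0,0,1.]])
def proj(p,X): 
    c=K(p)@(np.array(p["R"])@np.asarray(X,float).T+np.array(p["t"])[:,None]); return (c[:2]/c[2]).T
def plane(p,uv,z):
    R=np.array(p["R"]);C=-R.T@p["t"];d=R.T@np.linalg.inv(K(p))@[*uv,1];return C+d*(z-C[2])/d[2]
def tri(l):
    A=0;b=0
    for p,uv in l:
        R=np.array(p["R"]);C=-R.T@p["t"];d=R.T@np.linalg.inv(K(p))@[*uv,1];d/=np.linalg.norm(d)
        M=np.eye(3)-np.outer(d,d);A=A+M;b=b+M@C
    return np.linalg.solve(A,b)
ta=lambda u,v:((u+.5)/4.6-.5+190,(v+.5)/4.6-.5+165)
sb=lambda u,v:((u+.5)/4.4-.5+280,(v+.5)/4.4-.5+165)
E
python3 - <<'E'
from h import *
T,S=P["top"],P["side"]
np.set_printoptions(precision=4,suppress=True)
for n,a,b,z in [("knob",(517,116),(197,70),.194),("timer",(110,235),(144,487),.043),("teat",(397,115),(140,205),.122),("bottlebase",(411,190),(142,296),.022),("ledgeend",(578,490),(425,228),.022)]:
    print(n,tri([(T,ta(*a)),(S,sb(*b))]),plane(T,ta(*a),z),plane(S,sb(*b),z))
print("ledge L/R",[plane(T,ta(*q),.022) for q in[(513,400),(520,460),(620,385),(632,450)]])
for q in [(500,375),(622,347)]: print(plane(T,ta(*q),.063))
print("tins",plane(T,ta(545,290),.09),plane(T,ta(635,222),.084),plane(T,ta(433,240),.122),plane(T,ta(617,88),.127))
E
```

```text
knob [ 0.5385 -0.0482  0.1932] [ 0.5376 -0.0482  0.194 ] [ 0.5389 -0.0477  0.194 ]
timer [0.514  0.2125 0.0338] [0.51  0.21  0.043] [0.5134 0.2189 0.043 ]
teat [0.5647 0.0265 0.1202] [0.5649 0.0262 0.122 ] [0.5635 0.0285 0.122 ]
bottlebase [0.5594 0.0253 0.0171] [0.5529 0.0252 0.022 ] [0.5628 0.0278 0.022 ]
ledgeend [ 0.3622 -0.088   0.0288] [ 0.3629 -0.0879  0.022 ] [ 0.3631 -0.0946  0.022 ]
ledge L/R [array([ 0.4172, -0.0462,  0.022 ]), array([ 0.3801, -0.052 ,  0.022 ]), array([ 0.4287, -0.1122,  0.022 ]), array([ 0.3884, -0.1203,  0.022 ])]
[ 0.4229 -0.0393  0.063 ]
[ 0.4424 -0.1119  0.063 ]
tins [ 0.4687 -0.0649  0.09  ] [ 0.5148 -0.1178  0.084 ] [0.4875 0.0004 0.122 ] [ 0.5842 -0.1043  0.127 ]
```

```bash
python3 -m jog '[{"translation":[-0.0534,-0.0274,0],"delta_rot":[0,0,0],"hand":0.085},{"translation":[-0.0534,-0.0274,0],"delta_rot":[0,0,0],"hand":0.085},{"translation":[-0.0534,-0.0274,0],"delta_rot":[0,0,0],"hand":0.085},{"translation":[-0.0534,-0.0274,0],"delta_rot":[0,0,0],"hand":0.085},{"translation":[-0.0534,-0.0274,0],"delta_rot":[0,0,0],"hand":0.085},{"translation":[-0.0534,-0.0274,0],"delta_rot":[0,0,0],"hand":0.085},{"translation":[-0.0534,-0.0274,0],"delta_rot":[0,0,0],"hand":0.085},{"translation":[-0.0534,-0.0274,0],"delta_rot":[0,0,0],"hand":0.085},{"translation":[0,0,0],"delta_rot":[0,0,0],"hand":0.085},{"translation":[0,0,0],"delta_rot":[0,0,0],"hand":0.085}]'
python3 - <<'E'
from cell import state, snapshot
import cv2,pickle
s=state();print(s['time_s'],s['position'],s['eef_rot'],s['qpos'])
p=snapshot("wrist");pickle.dump(p,open("pics/wrist1.pkl","wb"));cv2.imwrite("pics/w1.png",p["pixels"][:,:,::-1])
E
```

```text
time_s: 1.4
position: [0.5122, 0.2148, 0.2307]
eef_rot: [-0.467, -3.105, -0.0]
contact_force: [-0.2, 0.3, -0.1]
grip_width: 0.0848
gripper_force: 0.0
1.4 [0.51221223 0.21478944 0.23069464] [-4.66966249e-01 -3.10493438e+00 -5.51792894e-06] [ 2.40854529e-01  1.66751629e-01  1.58967927e+00  6.76392518e-04
  1.38676968e+00 -1.03151386e+00]
```

View pics/w1.png

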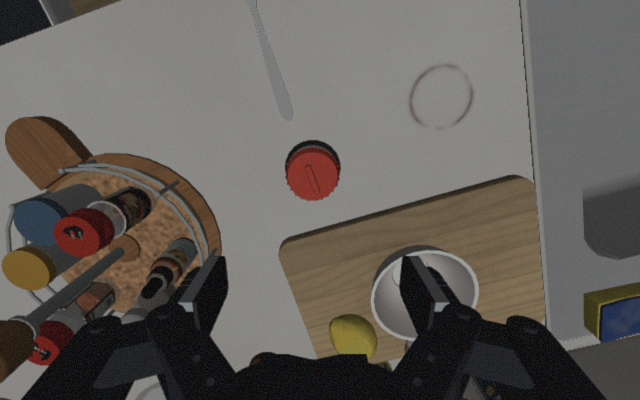

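The wrist view shows the timer's red top at about (313,174), with the ridge at (312,179). The bowl and lemon are at the lower right, clear of it.

```bash
python3 - <<'E'
from h import *
np.set_printoptions(precision=4,suppress=True)
p=pickle.load(open("pics/wrist1.pkl","rb"))
im=cv2.cvtColor(p["pixels"],cv2.COLOR_RGB2HSV)
def blob(p,x0,x1,y0,y1):
    im=cv2.cvtColor(p["pixels"],cv2.COLOR_RGB2HSV);m=((im[...,0]<8)|(im[...,0]>172))&(im[...,1]>130)&(im[...,2]>80)
    k=np.zeros_like(m);k[y0:y1,x0:x1]=m[y0:y1,x0:x1];y,x=np.nonzero(k);return x.mean(),y.mean(),x.min(),x.max(),y.min(),y.max()
w=blob(p,270,355,130,215);t=blob(P["top"],195,235,195,235);s=blob(P["side"],295,330,260,300);print(w,t,s)
L=[(p,w[:2]),(P["top"],t[:2]),(P["side"],s[:2])]
print(tri(L),[plane(*l,.043) for l in L])
print(proj(p,[[.5122,.2148,.2307],[.512,.2148,.06]]))
q=[plane(p,a,.06) for a in [(306,166),(319,193)]];print(q)
E
```

```text
(np.float64(311.47925817471935), np.float64(174.033186920449), np.int64(286), np.int64(338), np.int64(148), np.int64(199)) (np.float64(213.26625386996903), np.float64(215.59752321981424), np.int64(204), np.int64(223), np.int64(206), np.int64(225)) (np.float64(312.19847328244276), np.float64(275.1412213740458), np.int64(303), np.int64(321), np.int64(267), np.int64(283))
[0.514  0.2119 0.0347] [array([0.5117, 0.2109, 0.043 ]), array([0.5102, 0.2108, 0.043 ]), array([0.5139, 0.2185, 0.043 ])]
[[316.2246 258.7045]
 [314.9576 177.0862]]
[array([0.4977, 0.2093, 0.06  ]), array([0.5303, 0.2138, 0.06  ])]
```

```bash
python3 -m jog '[{"translation":[-0.0017,-0.0021,0.03],"delta_rot":[0,0,-9],"hand":0.085},{"translation":[0,0,0.03],"delta_rot":[0,0,-9],"hand":0.085},{"translation":[0,0,0.03],"delta_rot":[0,0,-9],"hand":0.085},{"translation":[0,0,0.03],"delta_rot":[0,0,-9],"hand":0.085},{"translation":[0,0,0.03],"delta_rot":[0,0,-9],"hand":0.085},{"translation":[0,0,0.02],"delta_rot":[0,0,-9],"hand":0.085},{"translation":[0,0,0.015],"delta_rot":[0,0,-9],"hand":0.085},{"translation":[0,0,0.01],"delta_rot":[0,0,-9],"hand":0.085},{"translation":[0,0,0.0057],"delta_rot":[0,0,-9],"hand":0.085},{"translation":[0,0,0],"delta_rot":[0,0,0],"hand":0.085}]'
python3 -m jog '[{"translation":[0,0,0],"delta_rot":[0,0,0],"hand":0.055},{"translation":[0,0,0],"delta_rot":[0,0,0],"hand":0.055},{"translation":[0,0,0],"delta_rot":[0,0,0],"hand":0.055},{"translation":[0,0,0],"delta_rot":[0,0,0],"hand":0.055}]'
python3 - <<'E'
from cell import state
s=state();print(s['position'],s['eef_rot'],s['qpos'],s['contact_force'],s['torque'])
E
```

```text
time_s: 2.7
position: [0.5122, 0.2137, 0.0302]
eef_rot: [1.664, -2.663, -0.001]
contact_force: [0.1, -0.1, 0.6]
grip_width: 0.0849
gripper_force: 0.0
time_s: 3.2
position: [0.5149, 0.2125, 0.0319]
eef_rot: [-1.661, 2.664, -0.001]
contact_force: [-0.3, -0.1, 5.7]
grip_width: 0.0557
gripper_force: 31.9
[0.51490096 0.21251633 0.03185603] [-1.66149200e+00  2.66360440e+00 -1.25994112e-03] [ 2.36086666e-01  4.12561265e-01  1.73595836e+00 -5.24727570e-05
  9.90665531e-01 -2.45011799e+00] [-0.34047059 -0.13550759  5.70491088] [-0.16163965 -0.13255847  0.04958559]
```

```bash
python3 -m jog '[{"translation":[0,0,0],"delta_rot":[0,0,0],"hand":0.085},{"translation":[0,0,0],"delta_rot":[0,0,0],"hand":0.085},{"translation":[0,-0.003,0.003],"delta_rot":[0,0,0],"hand":0.085},{"translation":[0,0,0],"delta_rot":[0,0,0],"hand":0.085},{"translation":[0,0,0],"delta_rot":[0,0,0],"hand":0.05},{"translation":[0,0,0],"delta_rot":[0,0,0],"hand":0.05},{"translation":[0,0,0],"delta_rot":[0,0,0],"hand":0.05},{"translation":[0,0,0],"delta_rot":[0,0,0],"hand":0.05}]'
```

```text
time_s: 4.2
position: [0.5145, 0.2118, 0.0285]
eef_rot: [1.661, -2.663, -0.005]
contact_force: [-5.8, 1.4, 9.0]
grip_width: 0.0556
gripper_force: 61.4
```

```bash
python3 -m jog '[{"translation":[0,0,0],"delta_rot":[0,0,3],"hand":0.05},{"translation":[0,0,0],"delta_rot":[0,0,6],"hand":0.05},{"translation":[0,0,0],"delta_rot":[0,0,6],"hand":0.05}]'
python3 - <<'E'
from cell import state
s=state();print(s['qpos'][5],s['contact_force'],s['torque'],s['joint_torque'][5])
E
```

```text
time_s: 4.58
position: [0.5144, 0.212, 0.0285]
eef_rot: [1.294, -2.858, -0.005]
contact_force: [-6.6, 2.0, 10.4]
grip_width: 0.0557
gripper_force: 61.4
-2.1889314114769047 [-6.58258531  1.97790677 10.43586793] [0.65283643 1.46629425 0.06174031] -0.637194849550724
```

```bash
python3 -m jog '[{"translation":[0,0,0],"delta_rot":[0,0,7],"hand":0.05},{"translation":[0,0,0],"delta_rot":[0,0,7],"hand":0.05},{"translation":[0,0,0],"delta_rot":[0,0,7],"hand":0.05},{"translation":[0,0,0],"delta_rot":[0,0,7],"hand":0.05}]'
python3 - <<'E'
from cell import state
s=state();print(s['qpos'][5],s['contact_force'],s['torque'],s['joint_torque'][5])
E
```

```text
time_s: 5.08
position: [0.5143, 0.2123, 0.0285]
eef_rot: [0.563, -3.086, -0.005]
contact_force: [-7.1, 2.5, 10.1]
grip_width: 0.0553
gripper_force: 61.4
-1.6996254342325452 [-7.09205719  2.48999302 10.09677211] [0.91691449 1.34015754 0.07553737] -0.7489705458283424
```

```bash
python3 -m jog '[{"translation":[0,0,0],"delta_rot":[0,0,7],"hand":0.05},{"translation":[0,0,0],"delta_rot":[0,0,7],"hand":0.05},{"translation":[0,0,0],"delta_rot":[0,0,7],"hand":0.05},{"translation":[0,0,0],"delta_rot":[0,0,7],"hand":0.05}]'
python3 - <<'E'
from cell import state
s=state();print(s['qpos'][5],s['contact_force'],s['torque'],s['joint_torque'][5])
E
```

```text
time_s: 5.58
position: [0.5143, 0.2128, 0.0285]
eef_rot: [-0.2, -3.131, -0.004]
contact_force: [-7.9, 3.6, 9.5]
grip_width: 0.0555
gripper_force: 61.4
-1.2113089052112733 [-7.865755    3.63292941  9.47313995] [1.30621057 1.26505175 0.76546135] -0.30873977579176426
```

```bash
python3 -m jog '[{"translation":[0,0,0],"delta_rot":[0,0,3],"hand":0.05},{"translation":[0,0,0],"delta_rot":[0,0,0],"hand":0.05}]'
python3 - <<'E'
from cell import state
s=state();print(s['qpos'][5],s['contact_force'],s['torque'],s['joint_torque'][5],s['eef_rot'])
E
```

```text
time_s: 5.82
position: [0.5132, 0.213, 0.0288]
eef_rot: [-0.27, -3.123, -0.002]
contact_force: [-10.8, 4.3, 14.2]
grip_width: 0.0555
gripper_force: 62.2
-1.1647109568695195 [-10.79675243   4.32614104  14.1870323 ] [1.00062976 1.83882201 0.86802987] 0.900857113301754 [-2.70217563e-01 -3.12313151e+00 -1.92225630e-03]
```

```bash
python3 -m jog '[{"translation":[0,0,0],"delta_rot":[0,0,0],"hand":0.085},{"translation":[0,0,0],"delta_rot":[0,0,0],"hand":0.085},{"translation":[0,0,0],"delta_rot":[0,0,0],"hand":0.085},{"translation":[0,0,-0.03],"delta_rot":[0,0,0],"hand":0.085},{"translation":[0,0,-0.05],"delta_rot":[0,0,10],"hand":0.085},{"translation":[0,0,-0.05],"delta_rot":[0,0,10],"hand":0.085},{"translation":[0,0,-0.05],"delta_rot":[0,0,10],"hand":0.085},{"translation":[0,0,-0.05],"delta_rot":[0,0,10],"hand":0.085},{"translation":[0,0,-0.03],"delta_rot":[0,0,10],"hand":0.085},{"translation":[0,0,0],"delta_rot":[0,0,0],"hand":0.085}]'
python3 - <<'E'
from cell import state, snapshot
import cv2,pickle
from scipy.spatial.transform import Rotation as Ro
s=state();print(s['position'],Ro.from_rotvec(s['eef_rot']).as_matrix().round(3).tolist(),s['qpos'],s['torque'],s['contact_force'])
for n in("wrist","top"):
    p=snapshot(n);pickle.dump(p,open(f"pics/{n}2.pkl","wb"));cv2.imwrite(f"pics/{n}2.png",p["pixels"][:,:,::-1])
E
```

```text
time_s: 7.08
position: [0.5186, 0.2111, 0.2912]
eef_rot: [1.569, 2.715, 0.008]
contact_force: [-0.4, 0.1, -0.0]
grip_width: 0.0849
gripper_force: 0.0
[0.51862293 0.21113573 0.29121751] [[-0.499, 0.866, 0.007], [0.866, 0.499, 0.002], [-0.002, 0.007, -1.0]] [ 2.32139071e-01  1.29076296e-01  1.50743890e+00 -1.33024453e-04
  1.49755555e+00 -2.90753609e-01] [ 0.03250286 -0.03042279 -0.06306453] [-0.41725802  0.07920233 -0.04983163]
```

View pics/wrist2.png

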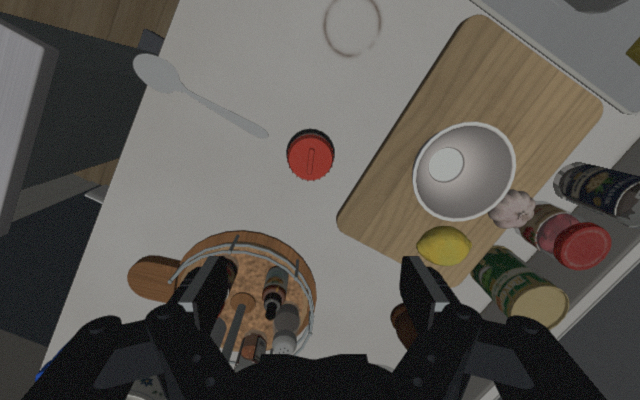

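The ridge now runs straight up the image at (311,150)-(311,172). That is about 68° clockwise of where it started, and the torque jumped from 0.08 to 0.8 N m, so the timer is on its stop and released. On to the knob.

```bash
python3 -m jog '[{"translation":[-0.0469,-0.0224,0],"delta_rot":[0,0,0],"hand":0.085},{"translation":[-0.0469,-0.0224,0],"delta_rot":[0,0,0],"hand":0.085},{"translation":[-0.0469,-0.0224,0],"delta_rot":[0,0,0],"hand":0.085},{"translation":[-0.0469,-0.0224,0],"delta_rot":[0,0,0],"hand":0.085},{"translation":[-0.0469,-0.0224,0],"delta_rot":[0,0,0],"hand":0.085},{"translation":[0,0,0],"delta_rot":[0,0,10],"hand":0.085},{"translation":[0,0,0],"delta_rot":[0,0,10],"hand":0.085},{"translation":[0,0,0],"delta_rot":[0,0,10],"hand":0.085},{"translation":[0,0,0],"delta_rot":[0,0,10],"hand":0.085},{"translation":[0,0,0],"delta_rot":[0,0,10],"hand":0.085}]'
python3 -m jog '[{"translation":[0,0,0],"delta_rot":[0,0,10],"hand":0.085},{"translation":[0,0,0],"delta_rot":[0,0,10],"hand":0.085},{"translation":[0,0,0],"delta_rot":[0,0,10],"hand":0.085},{"translation":[0,0,0],"delta_rot":[0,0,10],"hand":0.085},{"translation":[0,0,0],"delta_rot":[0,0,0],"hand":0.085}]'
python3 - <<'E'
from cell import state, snapshot
import cv2,pickle
from h import *
from scipy.spatial.transform import Rotation as Ro
s=state();print(s['position'],Ro.from_rotvec(s['eef_rot']).as_matrix().round(3).tolist(),s['qpos'])
p=snapshot("wrist");pickle.dump(p,open("pics/wrist3.pkl","wb"));im=p["pixels"][:,:,::-1].copy()
cv2.imwrite("pics/wrist3.png",im);print(proj(p,[[.5385,-.048,.192],[.363,-.09,.022]]))
E
```

```text
time_s: 8.43
position: [0.5352, -0.048, 0.2846]
eef_rot: [-2.575, -1.792, 0.005]
contact_force: [-0.4, 0.2, 0.3]
grip_width: 0.0851
gripper_force: 0.0
time_s: 9.05
position: [0.5353, -0.048, 0.2851]
eef_rot: [-3.032, -0.815, 0.006]
contact_force: [-0.4, 0.5, -0.2]
grip_width: 0.0852
gripper_force: 0.0
[ 0.53534572 -0.04796725  0.28505479] [[0.865, 0.502, -0.004], [0.502, -0.865, 0.001], [-0.003, -0.003, -1.0]] [-2.50418508e-01  9.19264413e-02  1.56091526e+00 -2.33978864e-05
  1.49331072e+00  7.94979640e-01]
[[314.79872522 195.32013568]
 [280.74937827 267.33432167]]
```

View pics/wrist3.png

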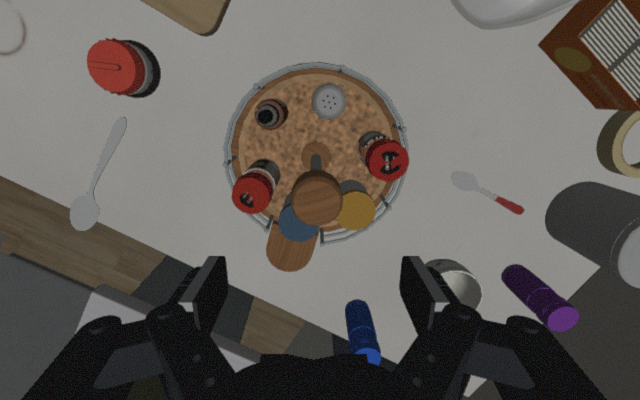

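The wrist view gives clear readings: knob (317,200), post foot (316,154), dropper teat (266,115), ledge from (280,225) to its end at (291,270), gate posts (269,237) and (322,234).

```bash
python3 - <<'E'
from h import *
np.set_printoptions(precision=4,suppress=True)
p=pickle.load(open("pics/wrist3.pkl","rb"))
pl=lambda u,v,z:plane(p,(u,v),z)[:2]
k=pl(317,200,.198);b=pl(316,154,.024);t=pl(266,115,.122);l=pl(291,268,.022)
t3=tri([(P["top"],ta(397,115)),(p,(266,115)),(P["side"],sb(140,205))])
print("knob",k,"foot",b,"teat",t,t3,"ledge",l)
print("knob tri",tri([(P["top"],ta(517,116)),(p,(317,200)),(P["side"],sb(197,70))]))
A=np.array([.5385,-.0485])
ang=lambda q:np.degrees(np.arctan2(*(q-A)[::-1]))%360
print(ang(t),ang(t3[:2]),"gate",ang(l),"gateposts",[(pl(*q,.063),ang(pl(*q,.063))) for q in[(269,237),(322,234)]])
# others: cap centres, 60deg spacing
for n,u,v,z in [("salt",329,101,.108),("red2",387,159,.127),("yel",355,210,.084),("red1",253,195,.127),("blue",299,221,.09)]: 
    q=pl(u,v,z);print(n,q,np.hypot(*(q-A)),ang(q))
# overlay of model with gate angle 194
im=p["pixels"][:,:,::-1].copy();g=np.radians(194);c,s=np.cos(g),np.sin(g);R=np.array([[c,-s],[s,c]])
def dr(pts,col):
    pts=np.array(pts);X=np.c_[A+pts[:,:2]@R.T,pts[:,2]];cv2.polylines(im,[np.round(proj(p,X)*8).astype(int)],False,col,1,shift=3)
th=np.linspace(0,2*np.pi,90)
dr(np.c_[.119*np.cos(th),.119*np.sin(th),0*th+.01],(0,255,0))
h=np.arcsin(.0385/.112);t2=np.linspace(h,2*np.pi-h,80);dr(np.c_[.112*np.cos(t2),.112*np.sin(t2),0*t2+.063],(255,255,0))
dr([(.115,.035,.022),(.15,.035,.022)],(0,0,255));dr([(.115,-.035,.022),(.15,-.035,.022)],(0,0,255));a=np.linspace(-1.57,1.57,20);dr(np.c_[.15+.035*np.cos(a),.035*np.sin(a),0*a+.022],(0,0,255))
dr(np.c_[.021*np.cos(th),.021*np.sin(th),0*th+.203],(255,0,255))
cv2.imwrite("pics/ov.png",cv2.resize(im[50:280,210:420],None,fx=2.6,fy=2.6,interpolation=2))
E
```

```text
knob [ 0.5377 -0.0505] foot [ 0.5414 -0.0485] teat [0.5658 0.0226] [0.5653 0.0248 0.1186] ledge [ 0.3699 -0.1041]
knob tri [ 0.5378 -0.0492  0.194 ]
69.02574749944817 69.95285800485642 gate 198.256473487536 gateposts [(array([ 0.4205, -0.0465]), np.float64(179.03239753394442)), (array([ 0.4596, -0.1051]), np.float64(215.6454642985253))]
salt [ 0.6077 -0.0244] 0.07322489204559106 19.18809021862783
red2 [ 0.5892 -0.1022] 0.0738820611128172 313.34587002671697
yel [ 0.5157 -0.1178] 0.07291931008958887 251.76250689411444
red1 [ 0.4878 -0.0031] 0.06808956249733916 138.15109084922457
blue [ 0.4714 -0.0651] 0.0691354547922736 193.93068520694044
```

View pics/ov.png

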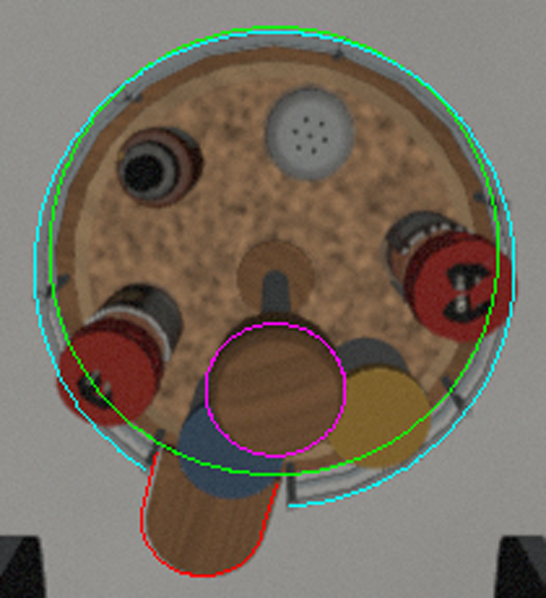

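```bash
python3 -m jog '[{"translation":[0.0024,0.0023,0.03],"delta_rot":[0,0,0],"hand":0.085},{"translation":[0,0,0.03],"delta_rot":[0,0,0],"hand":0.085},{"translation":[0,0,0.03],"delta_rot":[0,0,0],"hand":0.085},{"translation":[0,0,0.016],"delta_rot":[0,0,0],"hand":0.085},{"translation":[0,0,0.01],"delta_rot":[0,0,0],"hand":0.085},{"translation":[0,0,0],"delta_rot":[0,0,0],"hand":0.085}]'
python3 - <<'E'
from cell import state
s=state();print(s['qpos'],s['torque'])
E
```

```text
time_s: 9.85
position: [0.5396, -0.0489, 0.1713]
eef_rot: [-3.034, -0.812, 0.001]
contact_force: [0.0, 0.4, -0.5]
grip_width: 0.0844
gripper_force: 0.0
[-2.50193188e-01  1.94525401e-01  1.68583635e+00 -2.46661662e-06
  1.26191591e+00  7.97444293e-01] [ 0.00103431 -0.04607961 -0.06178329]
```

```bash
python3 -m jog '[{"translation":[-0.0008,0,0.003],"delta_rot":[0,0,0],"hand":0.06},{"translation":[0,0,0],"delta_rot":[0,0,0],"hand":0.048},{"translation":[0,0,0],"delta_rot":[0,0,0],"hand":0.036},{"translation":[0,0,0],"delta_rot":[0,0,0],"hand":0.03},{"translation":[0,0,0],"delta_rot":[0,0,0],"hand":0.03},{"translation":[0,0,0],"delta_rot":[0,0,0],"hand":0.03}]'
python3 - <<'E'
from cell import state
s=state();print(s['position'],s['torque'],s['contact_force'])
E
```

```text
time_s: 10.6
position: [0.5387, -0.0482, 0.1697]
eef_rot: [-3.033, -0.811, -0.0]
contact_force: [-2.4, 3.8, 5.8]
grip_width: 0.0401
gripper_force: 61.1
[ 0.53871838 -0.04822352  0.16972745] [ 0.65647375  0.57562653 -0.05513946] [-2.36155474  3.80070625  5.79723449]
```

```bash
python3 -m jog '[{"translation":[0,0,0],"delta_rot":[0,0,-1],"hand":0.03},{"translation":[0,0,0],"delta_rot":[0,0,-2],"hand":0.03},{"translation":[0,0,0],"delta_rot":[0,0,-3],"hand":0.03},{"translation":[0,0,0],"delta_rot":[0,0,-4],"hand":0.03},{"translation":[0,0,0],"delta_rot":[0,0,-4],"hand":0.03},{"translation":[0,0,0],"delta_rot":[0,0,-4],"hand":0.03},{"translation":[0,0,0],"delta_rot":[0,0,-4],"hand":0.03},{"translation":[0,0,0],"delta_rot":[0,0,-4],"hand":0.03},{"translation":[0,0,0],"delta_rot":[0,0,-4],"hand":0.03},{"translation":[0,0,0],"delta_rot":[0,0,-4],"hand":0.03}]'
python3 - <<'E'
from cell import state
s=state();print(s['qpos'][5],s['torque'],s['contact_force'])
E
```

```text
time_s: 11.85
position: [0.5388, -0.0483, 0.1697]
eef_rot: [-2.662, -1.666, -0.001]
contact_force: [-2.1, 3.8, 5.3]
grip_width: 0.0398
gripper_force: 61.1
0.2014611955808455 [ 0.59630495  0.61586555 -0.06258042] [-2.1044605   3.77236294  5.32870581]
```

```bash
python3 -m jog '[{"translation":[0,0,0],"delta_rot":[0,0,-4],"hand":0.03},{"translation":[0,0,0],"delta_rot":[0,0,-4],"hand":0.03},{"translation":[0,0,0],"delta_rot":[0,0,-4],"hand":0.03},{"translation":[0,0,0],"delta_rot":[0,0,-4],"hand":0.03},{"translation":[0,0,0],"delta_rot":[0,0,-4],"hand":0.03},{"translation":[0,0,0],"delta_rot":[0,0,-4],"hand":0.03},{"translation":[0,0,0],"delta_rot":[0,0,-4],"hand":0.03},{"translation":[0,0,0],"delta_rot":[0,0,-4],"hand":0.03},{"translation":[0,0,0],"delta_rot":[0,0,-4],"hand":0.03},{"translation":[0,0,0],"delta_rot":[0,0,-4],"hand":0.03}]'
```

```text
time_s: 13.1
position: [0.5389, -0.0483, 0.1697]
eef_rot: [-1.932, -2.476, -0.002]
contact_force: [-1.7, 3.6, 5.0]
grip_width: 0.04
gripper_force: 61.0
```

```bash
python3 -m jog '[{"translation":[0,0,0],"delta_rot":[0,0,-4],"hand":0.03},{"translation":[0,0,0],"delta_rot":[0,0,-4],"hand":0.03},{"translation":[0,0,0],"delta_rot":[0,0,-4],"hand":0.03},{"translation":[0,0,0],"delta_rot":[0,0,-4],"hand":0.03},{"translation":[0,0,0],"delta_rot":[0,0,-4],"hand":0.03},{"translation":[0,0,0],"delta_rot":[0,0,-4],"hand":0.03},{"translation":[0,0,0],"delta_rot":[0,0,-4],"hand":0.03},{"translation":[0,0,0],"delta_rot":[0,0,-4],"hand":0.03},{"translation":[0,0,0],"delta_rot":[0,0,-2],"hand":0.03},{"translation":[0,0,0],"delta_rot":[0,0,-1],"hand":0.03}]'
python3 - <<'E'
from cell import state
s=state();print(s['qpos'][5],s['torque'],s['contact_force'])
E
```

```text
time_s: 14.35
position: [0.5391, -0.0483, 0.1697]
eef_rot: [-1.1, -2.942, -0.002]
contact_force: [-2.0, 4.7, 5.0]
grip_width: 0.04
gripper_force: 61.1
-1.1056912839592197 [ 0.41783197  0.62397234 -0.04346074] [-2.03858864  4.72996279  5.02815997]
```

```bash
python3 -m jog '[{"translation":[0,0,0],"delta_rot":[0,0,-2],"hand":0.03},{"translation":[0,0,0],"delta_rot":[0,0,-4],"hand":0.03},{"translation":[0,0,0],"delta_rot":[0,0,-4],"hand":0.03},{"translation":[0,0,0],"delta_rot":[0,0,-3],"hand":0.03},{"translation":[0,0,0],"delta_rot":[0,0,-1],"hand":0.03},{"translation":[0,0,0],"delta_rot":[0,0,0],"hand":0.03},{"translation":[0,0,0],"delta_rot":[0,0,0],"hand":0.03}]'
python3 - <<'E'
from cell import state,snapshot
from h import *
import pickle,cv2
s=state();print(s['qpos'][5],s['position'])
A=np.array([.5387,-.0485]);g=np.radians(194);d=np.array([np.cos(g),np.sin(g)]);o=A+.075*d
ims=[]
for n,f in(("wrist",2.2),("side",4)):
    p=snapshot(n);pickle.dump(p,open(f"pics/{n}4.pkl","wb"));im=p["pixels"][:,:,::-1].copy()
    th=np.linspace(0,6.3,40)
    c=proj(p,[[*o,.022],[*o,.124]]);print(n,c)
    u,v=c.mean(0).astype(int);x0=max(0,min(640-180,u-90));y0=max(0,min(400-130,v-65))
    r=cv2.resize(im[y0:y0+130,x0:x0+180],None,fx=4,fy=4,interpolation=2)
    for r_,z in((.0165,.022),(.0165,.08),(.004,.124)):
        q=(proj(p,np.c_[o[0]+r_*np.cos(th),o[1]+r_*np.sin(th),0*th+z])-[x0,y0]+.5)*4
        cv2.polylines(r,[q.astype(int)],False,(255,255,0),1)
    print(x0,y0);ims.append(cv2.resize(r,(540,300) if 0 else None,fx=.55 if 0 else 1,fy=1)[:])
cv2.imwrite("pics/fin.png",cv2.resize(np.hstack(ims),(800,289)) if 0 else cv2.resize(np.vstack(ims),None,fx=.577,fy=.577,interpolation=3))
E
```

```text
time_s: 15.22
position: [0.5391, -0.0483, 0.1697]
eef_rot: [0.734, 3.055, 0.002]
contact_force: [-1.7, 4.7, 5.7]
grip_width: 0.0398
gripper_force: 61.1
-1.3496273838378308 [ 0.53908072 -0.04828357  0.16971872]
wrist [[261.79589419 123.95008842]
 [235.05331208 138.61713346]]
158 66
side [[345.61596219 217.05849117]
 [346.8030193  195.86530767]]
256 141
```

View pics/fin.png

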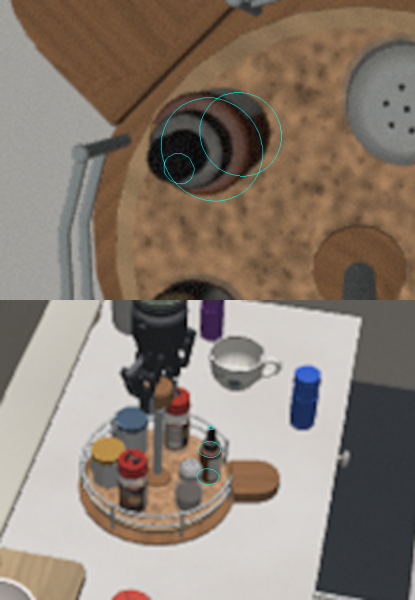

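The bottle now stands close to the gate, at (200,140) in the wrist crop. It is slightly short of the cyan prediction in rotation, so I'll overlay the gate model on the same picture to measure the difference.

```bash
python3 - <<'E'
from cell import snapshot
from h import *
A=np.array([.5387,-.0485]);g=np.radians(194);c,s=np.cos(g),np.sin(g);R=np.array([[c,-s],[s,c]])
t=snapshot("top");pickle.dump(t,open("pics/top4.pkl","wb"))
out=[]
for p,(x0,y0,w,h),f in((pickle.load(open("pics/wrist4.pkl","rb")),(120,40,230,170),3.4),(t,(255,165,115,85),3.4)):
    im=cv2.resize(p["pixels"][y0:y0+h,x0:x0+w,::-1],None,fx=f,fy=f,interpolation=2)
    def dr(pts,col):
        pts=np.array(pts);X=np.c_[A+pts[:,:2]@R.T,pts[:,2]];q=(proj(p,X)-[x0,y0]+.5)*f-.5
        cv2.polylines(im,[np.round(q*8).astype(int)],False,col,1,shift=3,lineType=16)
    th=np.linspace(0,2*np.pi,90)
    dr(np.c_[.105*np.cos(th),.105*np.sin(th),0*th+.022],(0,255,0))
    hh=np.arcsin(.0385/.112)
    for k in(hh,-hh): dr([(.112*np.cos(k),.112*np.sin(k),z) for z in(.01,.063)],(255,255,0))
    for e in(1,-1): dr([(.119,.035*e,.022),(.15,.035*e,.022)],(0,0,255))
    dr([(.0,0,.022),(.13,0,.022)],(255,0,255))
    dr(np.c_[.075+.0165*np.cos(th),.0165*np.sin(th),0*th+.022],(255,255,0))
    dr(np.c_[.075+.005*np.cos(th),.005*np.sin(th),0*th+.122],(255,255,0))
    out.append(im)
a,b=out;b=cv2.copyMakeBorder(b,0,0,0,a.shape[1]-b.shape[1],0)
pic=np.vstack([a,b]);print(pic.shape);cv2.imwrite("pics/ov2.png",cv2.resize(a,(782,578)));cv2.imwrite("pics/ov3.png",b)
E
```

```text
(867, 782, 3)
```

View pics/ov2.png

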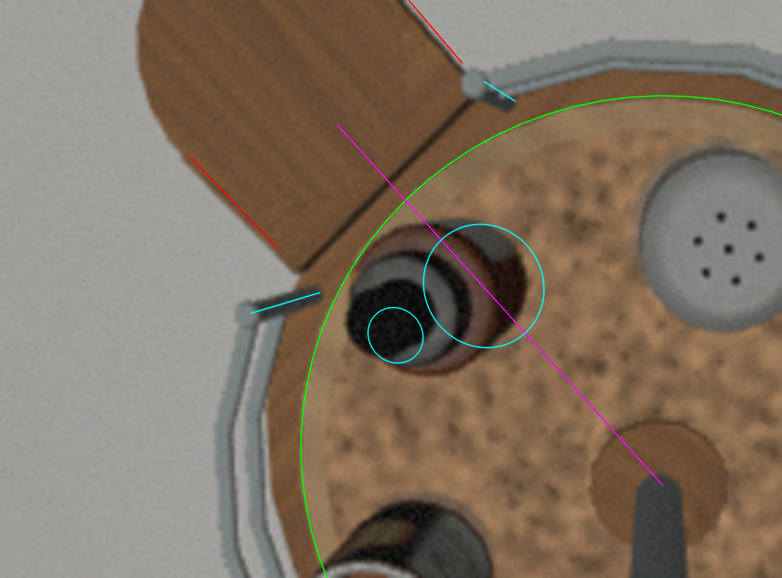

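The gate model lines up with the ledge and gate posts in the picture. The bottle's base at (467,278) and teat at (387,322) lie within about 2 mm of the gate line either side, so it stands in the middle of the gate with the knob still gripped. Handing in.

```bash
python3 -c "
from cell import sign_off,state
s=state();print(s['time_s'],s['gripper_force'],s['torque']);print(sign_off())"
```

```text
15.375 61.143017627691734 [0.34458287 0.52980343 0.04342593]
the job is handed in; nothing more can be done
None
```

The job is handed in: the timer was turned clockwise to a hard stop and released, then the carousel was turned until the dropper bottle stood within about 2 mm of the middle along the gate (roughly 4 mm nearer the ledge than the gate point), with the gripper still closed on the knob after about 15 s of the 51 s.

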